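Stow a specimen cup in the bench drawer

ROBOT

A 6-joint arm with a two-finger parallel gripper is mounted at the origin on a cart in front of the work surface, level with it; the furniture and walls round the work are solid. World frame = base frame: x ahead of the robot, y to its left, z up, the work surface at z = 0. Lengths are in mm, angles in rad, forces in N, time in s.
With the tool pointing down it reaches from about 275 to 1000 mm from the base axis. Payload 8.4 kg.
Tool frame: the origin (TCP) lies between the finger pads; the fingertips stand 22 mm ahead of it and the grasp point (between the pads) lies 3 mm ahead of it (r.nose_length is the z of the fingertips in the tool frame, in mm); z points along the fingers, y is the line along which they close (so a half turn about z gives the same grasp; the last joint's range is limited). The gripper opens to 85 mm and grips with 20 to 120 N. Pads are 22 mm wide; open, the fingers measure 114 mm over their backs; the gripper's body (76 mm by 85 mm) begins 54 mm behind the grasp point. The pads swing forward as they close: fully open they stand 13 mm farther back than shut.
Start: joints at [1.292, 0.353, 1.633, -0, 1.155, -0.002], TCP at [170.798, 601.212, 253.281] pointing down, gripper open.
Joint ranges: [-2.63, 2.63], [-0.92, 2.1], [0.06, 2.66], [-1.3, 4.44], [0, 2.69], [-3.02, 3.02]. Speed limits (rad/s): [2.22, 2.22, 2.79, 3.14, 3.14, 3.14].

INTERFACE

Orientations are given as [roll, pitch, yaw] about the fixed x, y, z axes, in that order (R = Rz(yaw) Ry(pitch) Rx(roll)).
In Python, from rig import r, camrig, status gives the robot as it stands (r), with the cameras (camrig) and the readings (status).
- The arm moves only by the tool advance, called after ">>>" as name(argument=value, ...) on one line, values as JSON. Schema: {"type":"object","properties":{"offsets":{"type":"object","properties":{"ticks":{"type":"array","items":{"type":"array","items":{"type":"number"},"minItems":7,"maxItems":7},"minItems":1,"maxItems":5}},"additionalProperties":false,"required":["ticks"]},"squeeze":{"type":"number"},"only":{"type":"string"},"quiet":{"type":"boolean"},"lines":{"type":"string"}},"required":["offsets"],"additionalProperties":false}. offsets is an object whose key "ticks" holds a list of rows, 1 to 5 of them, each of 7 numbers: a rotation vector rx, ry, rz in a scale on which 1.0 is 2 rad, then dx, dy, dz in a scale on which 1.0 is 250 mm, then the opening from 0.0 (shut) to 1.0 (fully open); each row shifts and turns the commanded pose from where the row before left it, along the tool's axes as they then stand; what a row does not reach is not made up. A row lasts 1/12 s, in which the tool goes at most 41.7 mm and 0.125 rad, less where a joint would pass 70% of its speed; a pose out of reach is approached as far as the arm can. The fingers move at their own pace and stop on an object; squeeze is the grip in N (left out, the last holds). Time passes only in rows, so rows that do not move let the fingers close. The tool returns the time, the measured TCP pose, the force, the opening and the grip force at its end. only (a regular expression) keeps the lines of the reply that match it, lines (a string "A,B") keeps lines A to B, and quiet returns only ok. No shift or turn number may pass 1 either way. Input that does not fit is refused with a message, and nothing moves.
- status.sense(): the state, without advancing time (a new reading comes with each control period).
- camrig.grab_frame(name): name is "scene" or "side" or "wrist"; returns the picture (480x640x3 uint8, red, green, blue); there is no depth.
- camrig.camera_params(name): a dict with "fx", "fy", "cx", "cy" (pixels), "dist_coeffs" ([k1, k2, p1, p2, k3] as OpenCV has them; the pictures are not rectified), "rvec" (rotation vector, rad) and "tvec" (3), from world to camera coordinates, as OpenCV has them. Camera axes: x right, y down, z forward; pixel columns grow to the right and rows downward; lengths in mm; the calibration is good to about 2 mm. A picture is of the moment at which its call begins: read the wrist's pose just before it. camera_params takes no time and is no camera call; for the wrist camera it gives the pose at the moment of the call.
- r.sign_off(): hands the job in; it is judged then, once.
The state is a dict: "clock": time; "qpos": joint angles; "qvel": joint speeds; "joint_efforts": joint torques, N m; "eef_pos": TCP position; "tcp_rot": TCP orientation; "contact_force": force on the tool from outside, world axes, zero at the start; "wrist_torque": the same for the moment, N m; "opening": opening from 0.0 (shut) to 1.0 (fully open); "grasp_force": force on a finger pad.
Only numpy, scipy, OpenCV 4.12 (cv2) and the standard library are available. Lean on these libraries where they do the work, as an engineer would, in place of code of your own. Each camera call takes 0.05 s, during which the arm holds its last target. There are 200 camera calls.

TASK

Put away the specimen cup that stands on the worktop: pull the drawer of the white bench-top unit wide open, stand the cup upright in the middle of the black rubber pad that lies in its free compartment, and push the drawer fully shut. Do not tip either cup, and leave the dish and the black adapter brick where they are.

Things in the scene. Friction and masses are not known exactly. Their poses are not given: they have to be found in the camera images.
- drawer_unit: White painted steel bench-top drawer unit, fixed, 250 deep (x) x 310 wide (y) x 115 high, one drawer across the front; a flat booklet (9 mm) lies on the rear of its top. Origin: centre of its underside, on the worktop. Its own +x points from front to back: the front face is 125 mm from the origin towards -x, and the drawer slides out along its -x.
- drawer (a joint): How far the drawer is pulled out, in m: 0 = fully shut, 0.165 = end stop. It slides with about 2 N of friction and some damping (6 N s/m) and stays where it is left.
- drawer_handle (a point): Middle of the steel bar handle on the drawer front: a horizontal round bar 10 mm thick, about 130 mm straight, along the unit's y; 45 mm in front of the drawer face (40 mm free gap behind it), 86 mm above the worktop, 29 mm below the unit's top.
- drawer_tub (a point): Middle of the drawer's inner floor, 16 mm above the worktop; moves with the drawer. The aluminium tub is 205 long x 274 wide inside, its walls 5 mm thick and 40 mm high over this floor; a 5 mm thick, 25 mm high lengthwise divider through this point makes a left and a right compartment, 134 mm wide each. The drawer front is 14 mm thick and reaches 111 mm above the worktop.
- pad: Flat black rubber pad, loose, 150 (x) x 115 (y) x 5 mm, lying in the free compartment (left or right), moving with the drawer. Origin: centre of its underside; x along the slide, +x towards the back. Its top is 21 mm above the worktop. With the drawer fully out its middle is about 60 mm in front of the unit's face.
- bench_cup: The cup to put away: specimen cup with a fixed orange lid, standing on the worktop, 68 mm high, lid 64 mm across from 55 to 68 mm height, body 58 mm across below, about 0.1 kg. Origin: centre of its underside; z up its axis.
- stored_cup: A specimen cup of the same size and shape (white lid), already standing in the other compartment of the drawer; loose, must not tip. Origin: centre of its underside; z up its axis.
- dish: Bystander: small lidded culture dish, 59 mm across, 15 mm high, on the worktop to the robot's right. Origin: centre of its underside.
- adapter: Bystander: black mains adapter brick, 42 x 62 x 30 mm, on the worktop between the drawer unit and the tall incubator. Origin: centre of its underside.

How it is judged:
By the outcome, as a careful person would: the job done as asked, in the order asked, and still so for the second after the job is handed in, with the robot touching nothing.
It also fails if it takes over 69 s, if anything falls off the work surface, if the arm or the gripper's body presses on something with over 40 N, if the wrist force passes 120 N, or if a joint passes its speed limit or range.

## Working session

There is one attempt and no reset: what is moved stays moved. The work goes in short steps, Python scripts to look and compute and a tool call to move; the robot and the scene stay as the last step left them, time stands still between calls to the robot, and variables do not carry over. Pictures are saved under pics/ and viewed, at most 13 in all, crops included, and the job is handed in when it is done.

```bash
ls; mkdir -p pics; python3 - <<'E'
from rig import r, camrig, status
import cv2
print(status.sense())
for n in ("scene","side"):
    cv2.imwrite(f"pics/{n}0.png",camrig.grab_frame(n)[:,:,::-1])
    print(n,camrig.camera_params(n))
print(camrig.camera_params("wrist"))
E
```

```text
pics
rig.py
{'clock': 0.0, 'qpos': array([ 1.29159073e+00,  3.53672175e-01,  1.63409015e+00,  1.04941319e-05,
        1.15517024e+00, -2.40656989e-03]), 'qvel': array([-1.99632369e-03, -5.82878252e-05, -2.85575669e-04,  1.30162197e-03,
       -4.34021165e-04, -7.85194527e-04]), 'joint_efforts': array([ 5.69257827e-04, -6.05234742e+01, -3.42077637e+01,  4.01071031e-05,
        9.05907626e-03, -6.64154129e-06]), 'eef_pos': array([170.68620143, 600.81332022, 252.5654597 ]), 'tcp_rot': array([-3.14025277e+00, -1.28195621e-05,  2.86478938e+00]), 'contact_force': array([-0.30670605, -0.37056159, -0.20389329]), 'wrist_torque': array([-0.04311481,  0.00432868,  0.03181909]), 'grasp_force': 0.0, 'opening': 1.0029031127196972}
scene {'fx': 498.85499067686453, 'fy': 498.85499067686453, 'cx': 319.5302653710486, 'cy': 232.1360414534432, 'dist_coeffs': array([-0.06059212,  0.        ,  0.        ,  0.        ,  0.        ]), 'rvec': array([ 2.09609366, -1.20935688,  0.49354639]), 'tvec': array([-240.09150942,  446.7189457 ,  946.34991511])}
side {'fx': 577.9391379065597, 'fy': 577.9391379065597, 'cx': 313.727029108121, 'cy': 241.0367782051809, 'dist_coeffs': array([-0.03253081,  0.        ,  0.        ,  0.        ,  0.        ]), 'rvec': array([ 0.07208155, -2.71730757,  1.47431908]), 'tvec': array([ 572.98027559,   22.28549296, 1487.1476074 ])}
{'fx': 382.50060481704463, 'fy': 382.50060481704463, 'cx': 317.26773399834883, 'cy': 246.16527868426888, 'dist_coeffs': array([-0.00122005,  0.        ,  0.        ,  0.        ,  0.        ]), 'rvec': array([-2.30570776, -1.74357866, -0.26058097]), 'tvec': array([-622.84001191,  -37.66864242,  379.05651691])}
```

View pics/scene0.png

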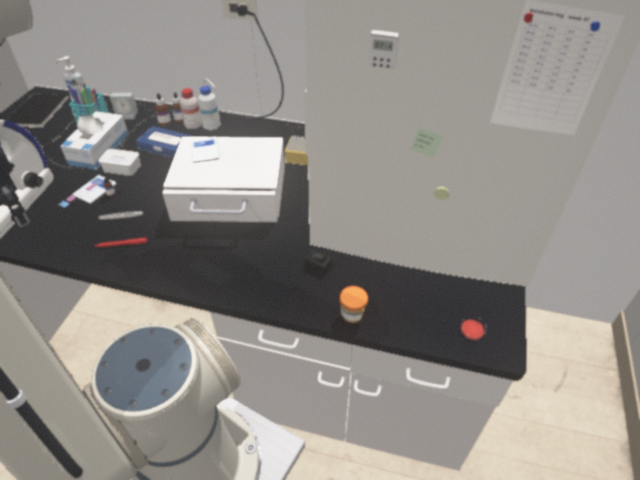

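View pics/side0.png

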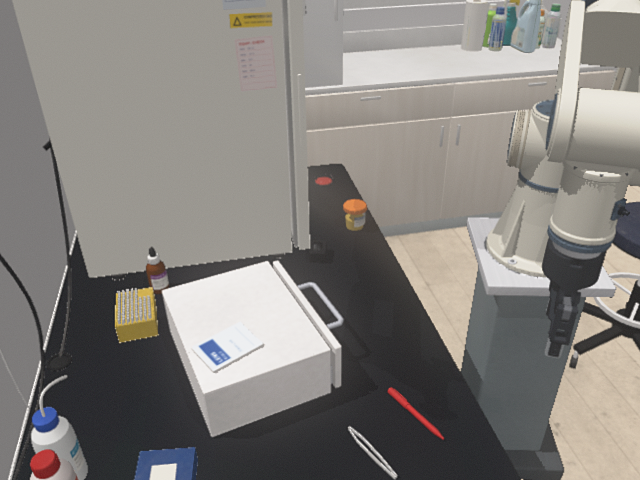

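The scene view shows the unit (handle near 218,208), the cup at (353,300), the adapter at (318,262) and the dish at (473,330). The side view shows the handle at (322,305) and the cup at (355,215). I'll enlarge both.

```bash
cat > h.py <<'E'
import numpy as np, cv2
from rig import r, camrig, status
from scipy.spatial.transform import Rotation as Ro
def cam(n):
    c=camrig.camera_params(n); K=np.array([[c['fx'],0,c['cx']],[0,c['fy'],c['cy']],[0,0,1.]])
    return K,c['dist_coeffs'],np.array(c['rvec'],float),np.array(c['tvec'],float)
def ray(c,uv):
    K,d,rv,t=c; x=cv2.undistortPoints(np.array([[uv]],float),K,d)[0,0]; R=cv2.Rodrigues(rv)[0]
    return -R.T@t, R.T@np.array([x[0],x[1],1])
def atz(c,uv,z):
    o,d=ray(c,uv); return o+d*(z-o[2])/d[2]
def tri(c1,u1,c2,u2):
    o,d=ray(c1,u1);p,e=ray(c2,u2); s=np.linalg.lstsq(np.c_[d,-e],p-o,rcond=None)[0]
    a=o+s[0]*d;b=p+s[1]*e; return (a+b)/2,np.linalg.norm(a-b)
def proj(c,P): return cv2.projectPoints(np.array(P,float).reshape(-1,3),c[2],c[3],c[0],c[1])[0][:,0]
def local(dp):
    s=status.sense(); R=Ro.from_euler('xyz',s['tcp_rot']); return R.inv().apply(dp)
E
python3 - <<'E'
import cv2,numpy as np
a=cv2.imread('pics/scene0.png');b=cv2.imread('pics/side0.png')
f=lambda i,x,y,w,h,s:cv2.resize(i[y:y+h,x:x+w],None,fx=s,fy=s,interpolation=cv2.INTER_CUBIC)
o=np.zeros((600,800,3),np.uint8)
o[:300,:400]=f(a,155,125,133,100,3)[:300,:400] if 0 else cv2.resize(a[125:225,155:288],(400,300),interpolation=2)
o[:300,400:]=cv2.resize(a[240:340,310:443],(400,300),interpolation=2)
o[300:,:400]=cv2.resize(b[240:390,255:455],(400,300),interpolation=2)
o[300:,400:]=cv2.resize(b[165:265,290:423],(400,300),interpolation=2)
cv2.imwrite('pics/c1.png',o)
E
```

```text
(no output)
```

View pics/c1.png

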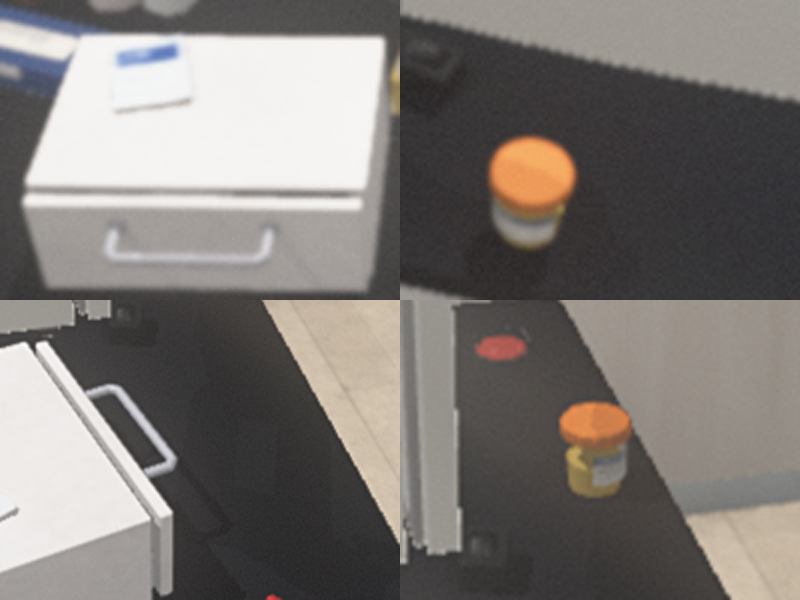

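```bash
python3 - <<'E'
from h import *
np.set_printoptions(precision=1,suppress=True)
S=cam('scene');D=cam('side')
f=lambda x,y:(155+x/3.0075,125+y/3)
print('handle L',tri(S,f(111,258),D,(341,322)),'R',tri(S,f(267,260),D,(312.5,285)))
print('handleL z86',atz(S,f(111,258),86),atz(D,(341,322),86),'R',atz(S,f(267,260),86),atz(D,(312.5,285),86))
print('unit top FL,FR,BL,BR',*[atz(S,f(*p),115) for p in((28,190),(362,192),(78,36),(385,38))])
print('drawer front FL FR',*[atz(S,f(*p),111) for p in((25,205),(360,206))])
a=(310+132/3.0075,240+168/3);b=(290+195/3.0075,165+119/3)
print('cup',atz(S,a,68),atz(D,b,68),tri(S,a,D,b))
print('adapter',atz(S,(319,257),30),'dish',atz(S,(473,329),15))
print(Ro.from_euler('xyz',status.sense()['tcp_rot']).as_matrix())
E
```

```text
handle L (array([491.5, 399.5,  84.4]), np.float64(3.0380122504423372)) R (array([557.5, 278.4,  83. ]), np.float64(0.6941945357274273))
handleL z86 [488.5 398.   86. ] [492.8 400.2  86. ] R [555.5 276.2  86. ] [556.9 282.7  86. ]
unit top FL,FR,BL,BR [499.3 497.9 115. ] [646.7 234.2 115. ] [707.  621.3 115. ] [857.9 347.3 115. ]
drawer front FL FR [485.4 489.9 111. ] [633.6 227.9 111. ]
cup [465.9 -99.   68. ] [ 467.8 -102.3   68. ] (array([466.8, -99.4,  68.8]), np.float64(2.4185755908858266))
adapter [559.2  48.   30. ] dish [ 555.2 -365.7   15. ]
[[-1.   0.3 -0. ]
 [ 0.3  1.  -0. ]
 [ 0.  -0.  -1. ]]
```

Units first: shifts go in shares of 250 mm and turns go in shares of 2 rad. So 10 mm is 0.04, 0.12 rad is 0.06.

>>> advance(offsets={"ticks":[[0, 0, 0.06, 0, 0, 0.04, 0.5], [0, 0, 0.06, 0, 0, 0.04, 0.5], [0, 0, 0.06, 0, 0, 0.04, 0.5], [0, 0, 0.06, 0, 0, 0.04, 0.5], [0, 0, 0.06, 0, 0, 0.04, 0.5]]}, squeeze=40)

```text
clock: 0.52
eef_pos: [170.7, 600.9, 202.4]
tcp_rot: [-3.141, 0.0, 2.259]
contact_force: [-0.1, 0.2, 0.4]
opening: 0.501
grasp_force: 0.0
```

>>> advance(offsets={"ticks":[[0, 0, 0.045, 0, 0, 0, 0.5], [0, 0, 0.045, 0, 0, 0, 0.5]]})

```text
clock: 0.68
eef_pos: [170.6, 600.5, 202.0]
tcp_rot: [-3.14, 0.002, 2.08]
contact_force: [-0.0, -0.0, 0.1]
opening: 0.502
grasp_force: 0.0
```

```bash
python3 - <<'E'
from h import *
s=status.sense();print(s['tcp_rot'],local(np.array([523,338.5,190])-s['eef_pos']),Ro.from_euler('xyz',s['tcp_rot']).as_matrix().round(3))
print(local([-.873,-.488,0]))
E
```

```text
[-3.13994077e+00  1.60580007e-03  2.08009554e+00] [-400.52938056  179.97680758   12.35217769] [[-0.488  0.873 -0.001]
 [ 0.873  0.488 -0.002]
 [-0.002 -0.002 -1.   ]]
[-4.21462011e-04 -1.00013504e+00  1.65278963e-03]
```

Scaled: -35 mm is -0.14, 15 mm is 0.06.

>>> advance(offsets={"ticks":[[0, 0, 0, -0.14, 0.06, 0, 0.5], [0, 0, 0, -0.14, 0.06, 0, 0.5], [0, 0, 0, -0.14, 0.06, 0, 0.5], [0, 0, 0, -0.14, 0.06, 0, 0.5], [0, 0, 0, -0.14, 0.06, 0, 0.5]]})

```text
clock: 1.1
eef_pos: [323.1, 484.3, 203.0]
tcp_rot: [-3.141, 0.0, 2.085]
contact_force: [-0.1, 0.8, 0.4]
opening: 0.5
grasp_force: 0.0
```

>>> advance(offsets={"ticks":[[0, 0, 0, -0.14, 0.06, 0, 0.5], [0, 0, 0, -0.14, 0.06, 0, 0.5], [0, 0, 0, -0.14, 0.06, 0, 0.5], [0, 0, 0, -0.14, 0.06, 0, 0.5], [0, 0, 0, -0.14, 0.06, 0, 0.5]]})

```text
clock: 1.52
eef_pos: [474.6, 368.6, 203.0]
tcp_rot: [-3.141, 0.0, 2.085]
contact_force: [0.3, 0.2, 0.1]
opening: 0.501
grasp_force: 0.0
```

>>> advance(offsets={"ticks":[[0, 0, 0, -0.1, 0.06, 0, 0.5], [0, 0, 0, -0.1, 0.06, 0, 0.5], [0, 0, 0, 0, 0, 0, 0.5]]})

```text
clock: 1.77
eef_pos: [528.2, 338.8, 203.1]
tcp_rot: [3.14, 0.001, 2.082]
contact_force: [-1.1, -0.3, 0.5]
opening: 0.5
grasp_force: 0.0
```

```bash
python3 - <<'E'
from h import *
c=cam('wrist');im=camrig.grab_frame('wrist')[:,:,::-1].copy()
cv2.imwrite('pics/w1.png',im)
s=status.sense();print(s['eef_pos'],s['tcp_rot'],c[2:], proj(c,[[523,338.5,86],[491,398,86],[556,278,86]]))
E
```

```text
[526.06092915 339.78368344 202.8079235 ] [-3.14145891e+00  3.21372546e-04  2.08160688e+00] (array([-2.75619336, -0.7207312 , -0.1105255 ]), array([-625.05027938,   11.35971879,  340.69964289])) [[312.31031242 245.15247394]
 [313.94617706 136.62396858]
 [311.47500155 339.17372352]]
```

View pics/w1.png

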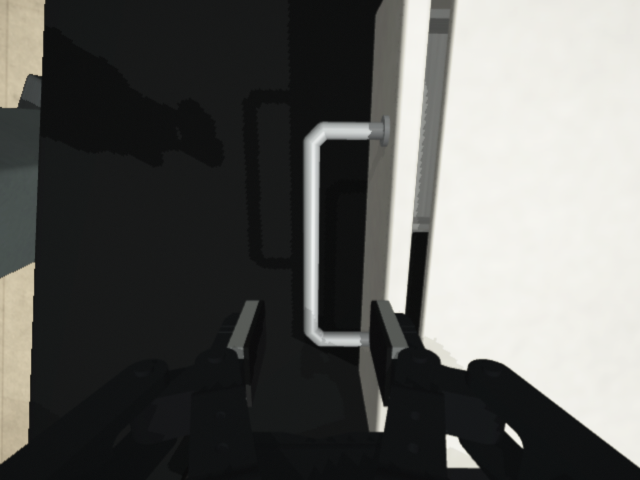

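The wrist view shows the bar from (315,130) to (311,340). Its middle is at about (312,236), within about 1 px across the bar of the prediction, so the handle pose holds. The next move goes down and grips it.

Scaled: 25 mm is 0.1, 20 mm is 0.08.

>>> advance(offsets={"ticks":[[0, 0, 0, 0, -0.012, 0.08, 0.5], [0, 0, 0, 0, 0, 0.1, 0.5], [0, 0, 0, 0, 0, 0.1, 0.5], [0, 0, 0, 0, 0, 0.1, 0.5], [0, 0, 0, 0, 0, 0.072, 0.5]]}, squeeze=60)

```text
clock: 2.23
eef_pos: [519.5, 340.0, 88.0]
tcp_rot: [-3.139, -0.0, 2.085]
contact_force: [-0.9, -0.2, -0.1]
opening: 0.499
grasp_force: 0.0
```

>>> advance(offsets={"ticks":[[0, 0, 0, 0, 0, 0, 0.3], [0, 0, 0, 0, 0, 0, 0], [0, 0, 0, 0, 0, 0, 0], [0, 0, 0, 0, 0, 0, 0], [0, 0, 0, 0, 0, 0, 0]]}, squeeze=60)

```text
clock: 2.65
eef_pos: [521.1, 340.5, 90.5]
tcp_rot: [3.142, -0.001, 2.085]
contact_force: [-1.9, 5.0, -5.1]
opening: 0.093
grasp_force: 58.4
```

Scaled: -15 mm is -0.06, -12 mm is -0.048.

>>> advance(offsets={"ticks":[[0, 0, 0, 0, -0.024, 0, 0], [0, 0, 0, 0, -0.048, 0, 0], [0, 0, 0, 0, -0.06, 0, 0], [0, 0, 0, 0, -0.06, 0, 0], [0, 0, 0, 0, -0.06, 0, 0]]})

```text
clock: 3.07
eef_pos: [466.0, 310.1, 90.5]
tcp_rot: [3.14, -0.002, 2.084]
contact_force: [-2.8, 11.6, -8.8]
opening: 0.092
grasp_force: 59.2
```

>>> advance(offsets={"ticks":[[0, 0, 0, 0, -0.06, 0, 0], [0, 0, 0, 0, -0.06, 0, 0], [0, 0, 0, 0, -0.06, 0, 0], [0, 0, 0, 0, -0.048, 0, 0], [0, 0, 0, 0, -0.04, 0, 0]]})

```text
clock: 3.48
eef_pos: [406.9, 277.5, 90.5]
tcp_rot: [3.14, -0.003, 2.083]
contact_force: [-6.4, 18.6, -11.0]
opening: 0.094
grasp_force: 58.9
```

>>> advance(offsets={"ticks":[[0, 0, 0, 0, -0.024, 0, 0], [0, 0, 0, 0, -0.02, 0, 0], [0, 0, 0, 0, -0.016, 0, 0], [0, 0, 0, 0, 0, 0, 0]]})

```text
clock: 3.82
eef_pos: [393.5, 270.1, 90.5]
tcp_rot: [-3.141, -0.003, 2.083]
contact_force: [-10.6, 15.8, -6.3]
opening: 0.089
grasp_force: 59.4
```

Scaled: -5 mm is -0.02, -4 mm is -0.016.

>>> advance(offsets={"ticks":[[0, 0, 0, 0.004, -0.02, 0, 0], [0, 0, 0, 0.004, -0.02, 0, 0], [0, 0, 0, 0, -0.016, 0, 0], [0, 0, 0, 0, -0.016, 0, 0], [0, 0, 0, 0, 0, 0, 0]]})

```text
clock: 4.23
eef_pos: [384.7, 265.5, 90.8]
tcp_rot: [3.126, -0.001, 2.085]
contact_force: [24.6, 18.6, -45.5]
opening: 0.093
grasp_force: 58.5
```

>>> advance(offsets={"ticks":[[0, 0, 0, 0, -0.016, 0, 0], [0, 0, 0, 0, 0, 0, 0]]})

```text
clock: 4.4
eef_pos: [384.5, 265.5, 91.1]
tcp_rot: [3.119, -0.001, 2.085]
contact_force: [37.4, 24.3, -60.1]
opening: 0.092
grasp_force: 57.7
```

End stop reached: 156 mm of travel, so the drawer started about 9 mm ajar. I'll relax the pull, release and lift.

Scaled: 8 mm is 0.032.

>>> advance(offsets={"ticks":[[0, 0, 0, 0, 0.032, 0, 0], [0, 0, 0, 0, 0, 0, 0.3], [0, 0, 0, 0, 0, 0, 0.5], [0, 0, 0, 0, 0, 0, 0.5]]})

```text
clock: 4.73
eef_pos: [381.9, 263.1, 90.6]
tcp_rot: [-3.141, 0.0, 2.085]
contact_force: [0.5, -0.6, -0.8]
opening: 0.493
grasp_force: 0.0
```

>>> advance(offsets={"ticks":[[0, 0, 0, 0, 0, -0.1, 0.5], [0, 0, 0, 0, 0, -0.14, 0.5], [0, 0, 0, 0, 0, -0.16, 0.5], [0, 0, 0, 0, 0, -0.16, 0.5], [0, 0, 0, 0, 0, 0, 0.5]]})

```text
clock: 5.15
eef_pos: [384.8, 265.1, 237.6]
tcp_rot: [3.131, -0.001, 2.085]
contact_force: [1.5, 1.9, 1.0]
opening: 0.501
grasp_force: 0.0
```

```bash
python3 - <<'E'
from h import *
S=cam('scene');c=cam('wrist');s=status.sense();print(s['eef_pos'],s['tcp_rot'])
a=camrig.grab_frame('scene')[:,:,::-1];b=camrig.grab_frame('wrist')[:,:,::-1]
o=np.zeros((600,800,3),np.uint8);o[:300,:400]=cv2.resize(b,(400,300));o[:300,400:]=cv2.resize(camrig.grab_frame('side')[:,:,::-1],(400,300));o[300:,:400]=cv2.resize(a[150:300,120:320],(400,300),interpolation=2)
cv2.imwrite('pics/c2.png',o);cv2.imwrite('pics/w2.png',b)
E
```

```text
[384.7965187  265.10034157 237.55088115] [ 3.13089739e+00 -6.12331649e-04  2.08482046e+00]
```

View pics/c2.png

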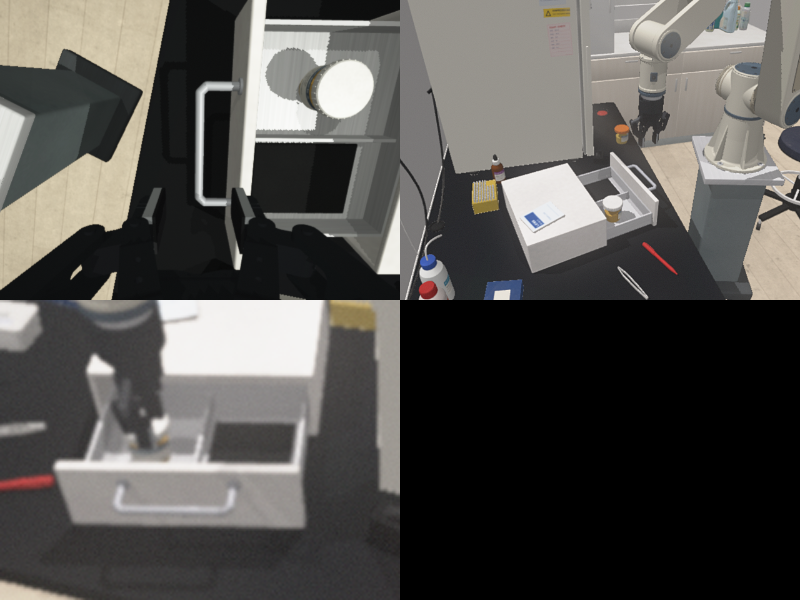

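The free compartment is the unit's right one, and the stored cup (white lid) stands in the left. In the full-size wrist view the pad's back corners are at about (571,228) and (560,340).

```bash
python3 - <<'E'
from h import *
np.set_printoptions(precision=1,suppress=True)
c=cam('wrist');b=cv2.imread('pics/w2.png')
A=atz(c,(571,228),21);B=atz(c,(560,340),21);print(A,B,np.linalg.norm(A-B))
ux=np.array([np.cos(.505),np.sin(.505),0]);uy=np.array([-ux[1],ux[0],0])
h=atz(c,(200*1.6,87*1.6),86),atz(c,(199*1.6,200*1.6),86);print('handle',h)
st=atz(c,(343*1.6,88*1.6),84);print('stored',st)
for n,P in (('A',A),('B',B),('st',st),('h0',h[0]),('h1',h[1])): print(n,P@ux,P@uy)
print('pad mid',(A+B)/2-75*ux)
cv2.imwrite('pics/c3.png',cv2.resize(b[190:440,360:640],None,fx=2.4,fy=2.4,interpolation=2)*1)
E
```

```text
[581.7 364.8  21. ] [647.  272.2  21. ] 113.28259550197889
handle (array([348.7, 322.3,  86. ]), array([413.8, 205.2,  86. ]))
stored [483.1 397.1  84. ]
A 685.523343399337 37.810979216808356
B 697.9536952066333 -74.7875678324845
st 614.8550913131502 113.79576293867315
h0 461.07894894236614 113.36980120714483
h1 461.42538688152905 -20.575606904904475
pad mid [548.7 282.2  21. ]
```

View pics/c3.png

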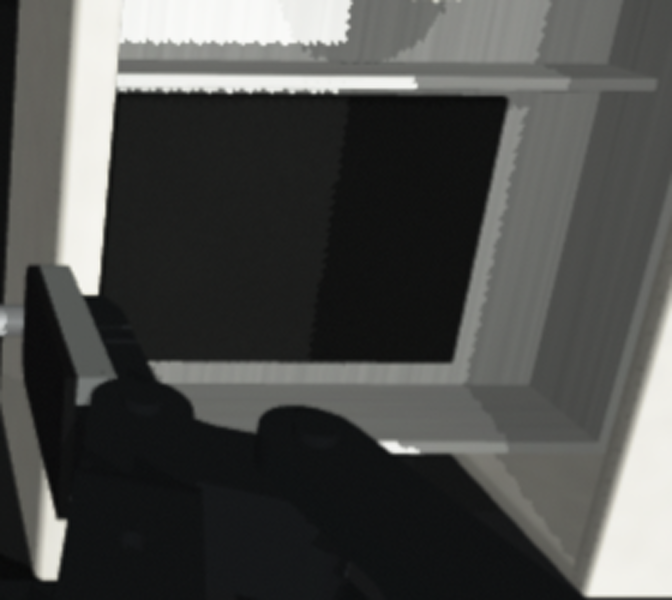

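The enlarged crop puts the pad's back corners at (571.2,230.4) and (548.8,340.4) in the full wrist image. I'll recompute with those and work out the cup move.

```bash
python3 - <<'E'
from h import *
np.set_printoptions(precision=1,suppress=True)
c=cam('wrist')
ux=np.array([np.cos(.505),np.sin(.505),0]);uy=np.array([-ux[1],ux[0],0])
cp=lambda x,y:(360+x/2.4,190+y/2.4)
for p,z in (((507,97),21),((453,361),21),((130,97),21),((160,361),21),((655,84),41),((607,442),56),((530,385),16)):
    P=atz(c,cp(*p),z);print(p,P,P@ux,P@uy)
S=cam('scene')
for p in ((300,425),(297,462),(213,462)):
    P=atz(S,(120+p[0]/2,150+(p[1]-300)/2),21);print(P,P@ux,P@uy)
s=status.sense();print(s['eef_pos'],'j',s['qpos'],local(np.array([466.5,-100,237])-s['eef_pos']))
print('incub base',atz(S,(312,240),0),atz(S,(400,262),0))
E
```

```text
(507, 97) [583.3 363.1  21. ] 686.2021409538248 35.59790306843047
(453, 361) [637.7 266.5  21. ] 687.0499457948479 -75.34581707715996
(130, 97) [461.5 294.3  21. ] 546.2829829805223 34.256266283400315
(160, 361) [533.9 207.8  21. ] 567.8441870517449 -76.42795115381054
(655, 84) [610.5 389.9  41. ] 722.8944195185004 45.89797519502044
(607, 442) [679.1 274.4  56. ] 727.0838458678451 -88.34793428239215
(530, 385) [677.5 272.5  16. ] 724.7663785943699 -89.33812293070552
[642.8 257.1  21. ] 686.9577877950411 -85.9393744495175
[579.4 219.2  21. ] 613.1444972019444 -88.49948134504234
[522.  318.9  21. ] 611.1054704957625 26.571981325827938
[381.8 263.1 230.6] j [ 0.6  0.1  2.  -0.   1.   0.1] [-357.8 -104.7   -6.4]
incub base [626.6 109.5   0. ] [ 673.3 -131.7    0. ]
```

Scaled: -33 mm is -0.132, -10 mm is -0.04.

>>> advance(offsets={"ticks":[[0, 0, 0, -0.132, -0.036, 0, 1], [0, 0, 0, -0.132, -0.036, 0, 1], [0, 0, 0, -0.132, -0.04, 0, 1], [0, 0, 0, -0.132, -0.04, 0, 1], [0, 0, 0, -0.132, -0.04, 0, 1]]}, squeeze=40)

```text
clock: 5.72
eef_pos: [420.1, 94.4, 228.6]
tcp_rot: [-3.138, -0.001, 2.085]
contact_force: [0.8, 0.2, 0.5]
opening: 1.001
grasp_force: 0.0
```

>>> advance(offsets={"ticks":[[0, 0, 0, -0.132, -0.04, 0, 1], [0, 0, 0, -0.132, -0.04, 0, 1], [0, 0, 0, -0.132, -0.036, 0, 1], [0, 0, 0, -0.132, -0.036, 0, 1], [0, 0, 0, -0.132, -0.04, 0, 1]]})

```text
clock: 6.13
eef_pos: [459.5, -72.7, 228.5]
tcp_rot: [-3.139, -0.002, 2.085]
contact_force: [1.0, -0.0, -0.5]
opening: 1.0
grasp_force: 0.0
```

>>> advance(offsets={"ticks":[[0, 0, 0, -0.112, -0.036, 0, 1], [0, 0, 0, 0, 0, 0, 1], [0, 0, 0, 0, 0, 0, 1]]})

```text
clock: 6.38
eef_pos: [465.5, -100.9, 228.5]
tcp_rot: [-3.139, -0.002, 2.082]
contact_force: [0.0, 0.7, -0.7]
opening: 0.998
grasp_force: 0.0
```

```bash
python3 - <<'E'
from h import *
np.set_printoptions(precision=1,suppress=True)
c=cam('wrist');s=status.sense();im=camrig.grab_frame('wrist');cv2.imwrite('pics/w3.png',im[:,:,::-1])
h=cv2.cvtColor(im,cv2.COLOR_RGB2HSV);m=cv2.inRange(h,(5,140,120),(22,255,255))
n,l,st,ce=cv2.connectedComponentsWithStats(m);i=1+st[1:,4].argmax();print(st[i],ce[i])
print(s['eef_pos'],s['tcp_rot'],'cup',atz(c,ce[i],66),atz(c,ce[i],68)); x,y,w,hh=st[i][:4]
print('bbox centre',atz(c,(x+w/2,y+hh/2),62),'diam',np.linalg.norm(atz(c,(x,y+hh/2),64)-atz(c,(x+w,y+hh/2),64)))
E
```

```text
[ 278  188   85   83 5479] [320.4 229. ]
[ 465.5 -100.9  228.5] [-3.1 -0.   2.1] cup [464.9 -99.1  66. ] [464.6 -98.7  68. ]
bbox centre [ 465.7 -100.3   62. ] diam 65.20188934263142
```

View pics/w3.png

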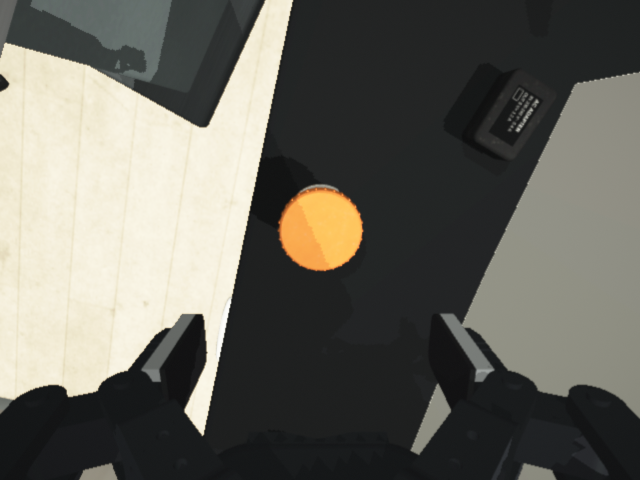

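The lid is centred at (320,229), putting the cup at (465,-99.5) with a measured diameter of 65 mm, as it should be. I'll go down and grip.

Scaled: 40 mm is 0.16, 1.5 mm is 0.006.

>>> advance(offsets={"ticks":[[0, 0, 0, 0.006, 0, 0.14, 1], [0, 0, 0, 0, 0, 0.16, 1], [0, 0, 0, 0, 0, 0.16, 1], [0, 0, 0, 0, 0, 0.14, 1], [0, 0, 0, 0, 0, 0.08, 1]]}, squeeze=40)

```text
clock: 6.85
eef_pos: [462.9, -96.6, 56.6]
tcp_rot: [-3.138, -0.004, 2.086]
contact_force: [-1.1, 0.8, 0.9]
opening: 0.997
grasp_force: 0.0
```

>>> advance(offsets={"ticks":[[0, 0, 0, 0, 0, 0, 1], [0, 0, 0, 0, 0, 0, 0.8], [0, 0, 0, 0, 0, 0, 0.6], [0, 0, 0, 0, 0, 0, 0.5], [0, 0, 0, 0, 0, 0, 0.5]]})

```text
clock: 7.27
eef_pos: [467.1, -98.5, 62.0]
tcp_rot: [3.139, 0.002, 2.085]
contact_force: [0.3, -0.4, -0.8]
opening: 0.714
grasp_force: 43.5
```

>>> advance(offsets={"ticks":[[0, 0, 0, 0, 0, 0, 0.4], [0, 0, 0, 0, 0, -0.04, 0.4], [0, 0, 0, 0, 0, -0.08, 0.4], [0, 0, 0, 0, 0, -0.12, 0.4], [0, 0, 0, 0, 0, -0.12, 0.4]]})

```text
clock: 7.68
eef_pos: [465.4, -98.4, 151.9]
tcp_rot: [-3.141, -0.001, 2.085]
contact_force: [1.0, -0.5, -0.7]
opening: 0.716
grasp_force: 44.0
```

Scaled: -30 mm is -0.12, -25 mm is -0.1.

>>> advance(offsets={"ticks":[[0, 0, 0, 0, 0, -0.12, 0.4], [0, 0, 0, 0, 0, -0.1, 0.4], [0, 0, 0, 0, 0, 0, 0.4]]})

```text
clock: 7.93
eef_pos: [468.7, -99.2, 211.2]
tcp_rot: [3.135, 0.006, 2.085]
contact_force: [1.0, 0.2, 0.0]
opening: 0.714
grasp_force: 44.0
```

```bash
python3 - <<'E'
from h import *
s=status.sense();print(s['eef_pos'],s['grasp_force'],local(np.array([545.1,278,207])-s['eef_pos']))
E
```

```text
[468.68533143 -99.17833633 211.18926404] 43.98743099416606 [290.93103994 251.91673885   4.16360297]
```

Scaled: 27 mm is 0.108, 25 mm is 0.1.

>>> advance(offsets={"ticks":[[0, 0, 0, 0.08, 0.068, 0, 0.4], [0, 0, 0, 0.1, 0.084, 0, 0.4], [0, 0, 0, 0.108, 0.096, 0, 0.4], [0, 0, 0, 0.108, 0.096, 0, 0.4], [0, 0, 0, 0.108, 0.096, 0, 0.4]]})

```text
clock: 8.35
eef_pos: [499.6, 66.7, 205.7]
tcp_rot: [3.141, 0.0, 2.084]
contact_force: [1.2, -1.4, -0.8]
opening: 0.716
grasp_force: 44.0
```

>>> advance(offsets={"ticks":[[0, 0, 0, 0.108, 0.096, 0, 0.4], [0, 0, 0, 0.108, 0.096, 0, 0.4], [0, 0, 0, 0.108, 0.096, 0, 0.4], [0, 0, 0, 0.108, 0.096, 0, 0.4], [0, 0, 0, 0.1, 0.084, 0, 0.4]]})

```text
clock: 8.77
eef_pos: [536.3, 240.7, 205.5]
tcp_rot: [3.141, -0.0, 2.085]
contact_force: [0.2, -0.1, -0.2]
opening: 0.719
grasp_force: 44.0
```

>>> advance(offsets={"ticks":[[0, 0, 0, 0.08, 0.06, 0, 0.4], [0, 0, 0, 0.048, 0.028, 0, 0.4], [0, 0, 0, 0, 0, 0, 0.4], [0, 0, 0, 0, 0, 0, 0.4]]})

```text
clock: 9.1
eef_pos: [539.1, 277.0, 205.1]
tcp_rot: [-3.141, 0.0, 2.086]
contact_force: [-0.8, -0.5, -1.2]
opening: 0.712
grasp_force: 44.0
```

```bash
python3 - <<'E'
from h import *
np.set_printoptions(precision=1,suppress=True)
s=status.sense();print(s['eef_pos'],s['grasp_force'],local(np.array([545.1,278,90])-s['eef_pos']))
o=np.zeros((600,800,3),np.uint8)
o[:300,:400]=cv2.resize(camrig.grab_frame('wrist')[:,:,::-1],(400,300));o[:300,400:]=cv2.resize(camrig.grab_frame('side')[200:410,300:580,::-1],(400,300),interpolation=2);o[300:,:400]=cv2.resize(camrig.grab_frame('scene')[150:300,120:320,::-1],(400,300),interpolation=2)
cv2.imwrite('pics/c4.png',o)
E
```

```text
[539.1 277.  205.1] 43.99942278920207 [ -2.    5.8 115.1]
```

View pics/c4.png

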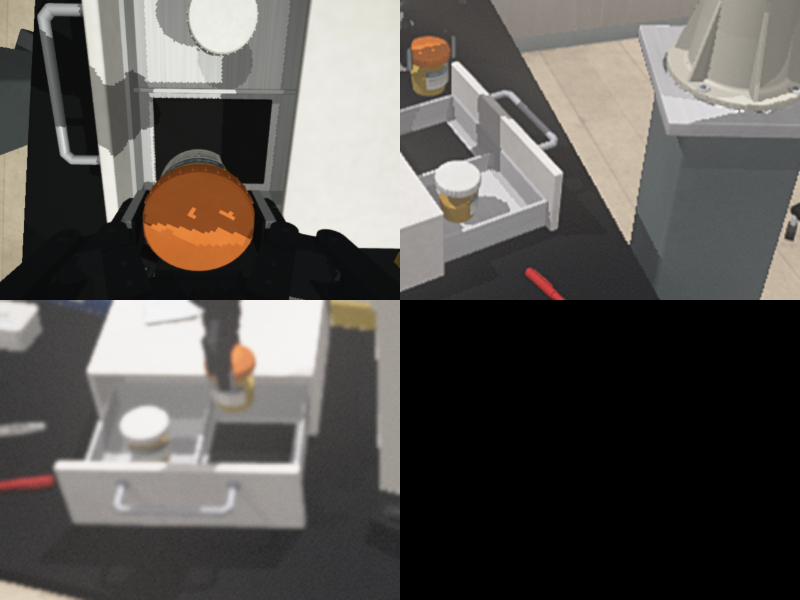

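The cup is held upright, and the pad's divider-side edge is visible in the wrist view from (245,157) to (434,160). I'll use that edge to refine the pad centre.

```bash
python3 - <<'E'
from h import *
np.set_printoptions(precision=1,suppress=True)
c=cam('wrist')
ux=np.array([np.cos(.505),np.sin(.505),0]);uy=np.array([-ux[1],ux[0],0])
for p in ((245,157),(434,160),(426,296)):
    P=atz(c,p,21);print(P,P@ux,P@uy)
A=atz(c,(245,157),21);B=atz(c,(434,160),21);M=(A+B)/2-57.5*uy
print('L',np.linalg.norm(A-B),'mid',M); s=status.sense()
print(s['eef_pos'],local(M-s['eef_pos']))
l=atz(c,(199*1.6,217*1.6),s['eef_pos'][2]+6);print('lid',l)
E
```

```text
[462.8 293.9  21. ] 547.2733337922818 33.300873724020484
[591.8 364.1  21. ] 694.1084793529761 32.312779318811685
[651.5 265.4  21. ] 698.5550922156925 -82.93716890011214
L 146.83847010366154 mid [555.2 278.7  21. ]
[539.5 275.8 205.3] [ -5.1  15.2 184.3]
lid [536.5 278.7 211.3]
```

```bash
python3 - <<'E'
from h import *
np.set_printoptions(precision=1,suppress=True)
ux=np.array([np.cos(.505),np.sin(.505),0]);uy=np.array([-ux[1],ux[0],0])
c=cam('wrist');S=cam('scene')
im=camrig.grab_frame('wrist')[:,:,::-1];print(c[3],camrig.camera_params('wrist')['tvec'])
P=[atz(c,p,86) for p in ((42*1.6,22*1.6),(65*1.6,150*1.6))];print('bar',[(q@ux,q@uy) for q in P])
f=lambda x,y:(120+x/2,150+(y-300)/2)
for n,p,z in (('padBL',(213,422),21),('padBR',(298,424),21),('barL',(121,510),86),('barR',(233,512),86)):
    q=atz(S,f(*p),z);print(n,q@ux,q@uy)
o=np.zeros((600,800,3),np.uint8)
o[:300]=cv2.resize(im[120:330,30:590],(800,300),interpolation=2)
o[300:]=cv2.resize(camrig.grab_frame('scene')[175:265,140:380,::-1],(800,300),interpolation=2)
cv2.imwrite('pics/c5.png',o)
for i in range(3): print(status.sense()['eef_pos'])
E
```

```text
[-603.6  -48.3  325.9] [-603.8  -48.1  325.8]
bar [(np.float64(462.92949715988175), np.float64(103.71463668493074)), (np.float64(464.97167374027174), np.float64(-15.581041881707566))]
padBL 691.1379298711408 38.76249585179163
padBR 688.981415786034 -82.91099887434896
barL 462.6159564807842 108.46577345769283
barR 462.0602167390167 -29.33490054523644
[539.7 276.  205.4]
[539.7 276.  205.4]
[539.7 276.  205.4]
```

View pics/c5.png

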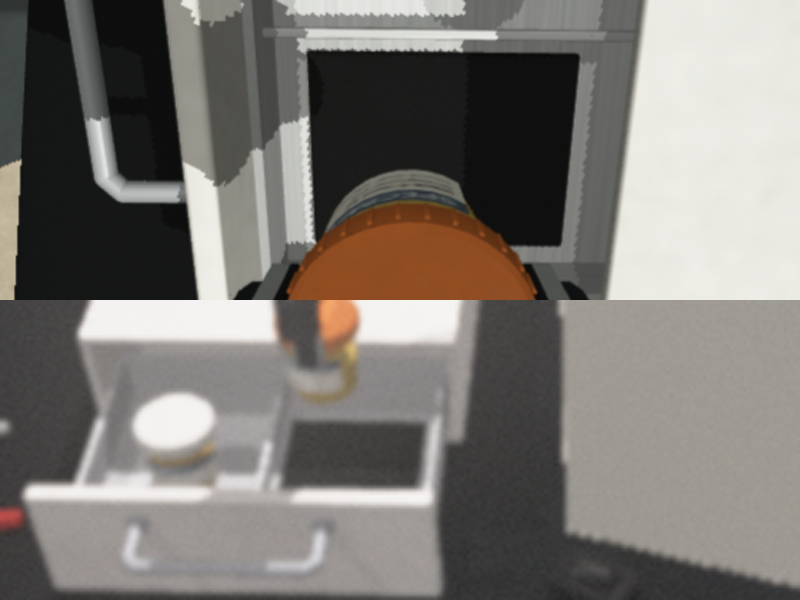

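The enlarged view shows all four pad corners. The wrist and scene views agree, after checking both against the bar, on a pad centre of about (553,279). I'll shift to it and lower the cup.

Scaled: 30 mm is 0.12, 25 mm is 0.1.

>>> advance(offsets={"ticks":[[0, 0, 0, -0.014, 0.052, 0, 0.4], [0, 0, 0, 0, 0, 0.1, 0.4], [0, 0, 0, 0, 0, 0.12, 0.4], [0, 0, 0, 0, 0, 0.12, 0.4], [0, 0, 0, 0, 0, 0.08, 0.4]]})

```text
clock: 9.77
eef_pos: [552.0, 279.2, 98.0]
tcp_rot: [-3.14, -0.0, 2.084]
contact_force: [-1.3, -0.1, -0.9]
opening: 0.719
grasp_force: 44.0
```

>>> advance(offsets={"ticks":[[0, 0, 0, 0, 0, 0.028, 0.4], [0, 0, 0, 0, 0, 0, 0.4], [0, 0, 0, 0, 0, 0, 0.4]]})

```text
clock: 10.02
eef_pos: [553.3, 280.4, 94.0]
tcp_rot: [3.141, 0.0, 2.084]
contact_force: [0.8, 0.8, -0.9]
opening: 0.716
grasp_force: 44.0
```

```bash
python3 - <<'E'
from h import *
s=status.sense();print(s['eef_pos'],s['contact_force'],local(np.array([552.9,279.4,83])-s['eef_pos']))
E
```

```text
[553.30480716 280.3690304   93.9910654 ] [ 0.81819292  0.7604849  -0.89471441] [-0.64453851 -0.83388815 10.99070553]
```

Scaled: 4 mm is 0.016, 3 mm is 0.012.

>>> advance(offsets={"ticks":[[0, 0, 0, 0, 0, 0.016, 0.4], [0, 0, 0, 0, 0, 0.012, 0.4], [0, 0, 0, 0, 0, 0, 0.4]]})

```text
clock: 10.27
eef_pos: [553.1, 280.7, 86.8]
tcp_rot: [3.141, 0.0, 2.085]
contact_force: [-0.3, -0.8, -0.8]
opening: 0.718
grasp_force: 44.0
```

>>> advance(offsets={"ticks":[[0, 0, 0, 0, 0, 0.004, 0.4], [0, 0, 0, 0, 0, 0.004, 0.4], [0, 0, 0, 0, 0, 0.004, 0.4], [0, 0, 0, 0, 0, 0, 0.4]]})

```text
clock: 10.6
eef_pos: [552.7, 280.6, 83.2]
tcp_rot: [-3.142, -0.0, 2.085]
contact_force: [0.2, 0.2, -0.8]
opening: 0.717
grasp_force: 44.0
```

Scaled: 1 mm is 0.004.

>>> advance(offsets={"ticks":[[0, 0, 0, 0, 0, 0.004, 0.4], [0, 0, 0, 0, 0, 0, 0.4], [0, 0, 0, 0, 0, 0, 0.4]]})

```text
clock: 10.85
eef_pos: [553.1, 280.8, 82.8]
tcp_rot: [3.141, -0.0, 2.085]
contact_force: [-0.8, -0.2, 4.9]
opening: 0.719
grasp_force: 44.5
```

>>> advance(offsets={"ticks":[[0, 0, 0, 0, 0, 0.004, 0.4], [0, 0, 0, 0, 0, 0, 0.4], [0, 0, 0, 0, 0, 0, 0.4]]})

```text
clock: 11.1
eef_pos: [553.9, 281.3, 82.7]
tcp_rot: [3.139, 0.0, 2.085]
contact_force: [-1.6, 0.3, 11.2]
opening: 0.716
grasp_force: 45.0
```

Contact with the pad (11 N). I'll release gently and lift.

Scaled: -1 mm is -0.004.

>>> advance(offsets={"ticks":[[0, 0, 0, 0, 0, -0.004, 0.4], [0, 0, 0, 0, 0, 0, 0.74], [0, 0, 0, 0, 0, 0, 0.78], [0, 0, 0, 0, 0, 0, 0.82], [0, 0, 0, 0, 0, 0, 0.82]]})

```text
clock: 11.52
eef_pos: [552.6, 280.5, 82.0]
tcp_rot: [-3.141, -0.0, 2.085]
contact_force: [0.5, 0.0, -0.1]
opening: 0.821
grasp_force: 0.0
```

>>> advance(offsets={"ticks":[[0, 0, 0, 0, 0, -0.032, 0.82], [0, 0, 0, 0, 0, -0.1, 0.82], [0, 0, 0, 0, 0, -0.16, 0.82], [0, 0, 0, 0, 0, -0.16, 0.82], [0, 0, 0, 0, 0, -0.08, 0.82]]})

```text
clock: 11.93
eef_pos: [554.3, 281.3, 220.5]
tcp_rot: [3.136, 0.0, 2.085]
contact_force: [0.9, 0.7, 0.1]
opening: 0.82
grasp_force: 0.0
```

>>> advance(offsets={"ticks":[[0, 0, 0, 0, -0.08, 0, 0.5], [0, 0, 0, 0, -0.14, 0, 0.5], [0, 0, 0, 0, -0.14, 0, 0.5], [0, 0, 0, 0, -0.14, 0, 0.5], [0, 0, 0, 0, 0, 0, 0.5]]})

```text
clock: 12.35
eef_pos: [437.9, 215.9, 214.7]
tcp_rot: [-3.136, -0.0, 2.085]
contact_force: [1.2, 0.5, -0.3]
opening: 0.499
grasp_force: 0.0
```

```bash
python3 - <<'E'
from h import *
np.set_printoptions(precision=1,suppress=True)
c=cam('wrist');s=status.sense();print(s['eef_pos'],local(np.array([384.6,265.5,200])-s['eef_pos']))
o=np.zeros((600,800,3),np.uint8)
im=camrig.grab_frame('wrist');cv2.imwrite('pics/w4.png',im[:,:,::-1])
h=cv2.cvtColor(im,cv2.COLOR_RGB2HSV);m=cv2.inRange(h,(5,140,100),(22,255,255))
n,l,st,ce=cv2.connectedComponentsWithStats(m);i=1+st[1:,4].argmax();print(st[i],ce[i],atz(c,ce[i],88))
o[:300]=cv2.resize(im[80:440,:,::-1],(533,300)) if 0 else 0
o[:360,:640]=im[60:420,:,::-1];o[360:,:]=cv2.resize(camrig.grab_frame('scene')[165:265,130:463,::-1],(800,240),interpolation=2)
cv2.imwrite('pics/c6.png',o)
E
```

```text
[437.9 215.9 214.7] [ 69.4 -22.   14.9]
[ 459  199  102   92 7296] [510.2 243.7] [548.1 279.2  88. ]
```

View pics/c6.png

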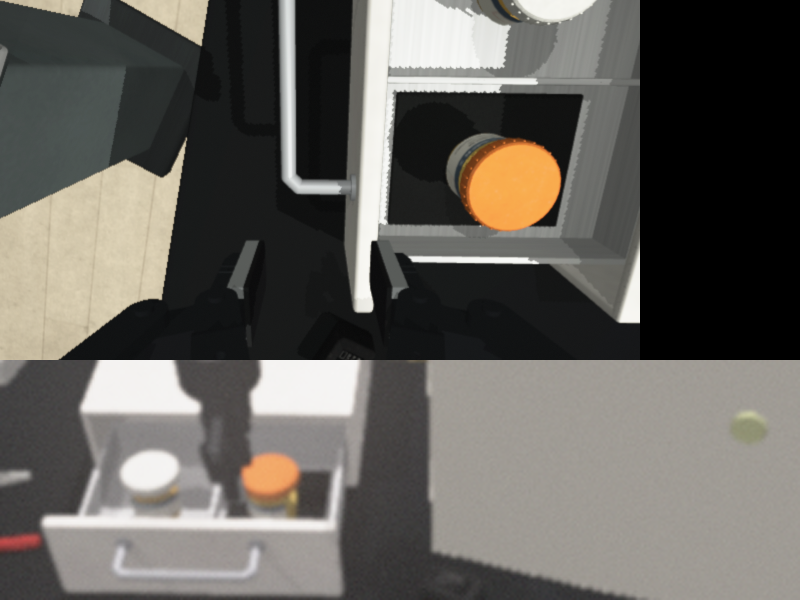

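The cup stands upright on the pad. Pad corners in the wrist view (rows +60) are (396,152), (584,155), (556,287) and (386,284); the lid's top centre is at about (513,245). I'll check how well it is centred.

```bash
python3 - <<'E'
from h import *
np.set_printoptions(precision=1,suppress=True)
ux=np.array([np.cos(.505),np.sin(.505),0]);uy=np.array([-ux[1],ux[0],0])
c=cam('wrist')
Q=[atz(c,p,21) for p in ((396,152),(584,155),(556,287),(386,284))]
print([(q@ux,q@uy) for q in Q]); m=np.mean(Q,0); print('pad',m,m@ux,m@uy)
l=atz(c,(513,245),89);print('lid',l,l@ux,l@uy)
b=atz(c,(447,235),21);print('base left',b@ux,b@uy)
b=[atz(c,p,86) for p in ((288,90),(289,200))];print('bar',[(q@ux,q@uy) for q in b])
E
```

```text
[(np.float64(554.8995156296496), np.float64(34.174911123244456)), (np.float64(706.058537515903), np.float64(33.30475058868595)), (np.float64(705.7533240082606), np.float64(-81.39934740800385)), (np.float64(554.0196014431494), np.float64(-79.90697801084754))]
pad [562.9 284.4  21. ] 630.1827446492407 -23.45666592673029
lid [557.3 282.6  89. ] 624.4732550059396 -22.259647408948425
base left 603.284578632164 -34.29075627315756
bar [(np.float64(473.6926707874654), np.float64(73.78208637430649)), (np.float64(473.47551145547305), np.float64(6.40881757623828))]
```

The cup is within a few mm of the pad's middle. The next move regrips the handle.

Units first: shifts go in shares of 250 mm and turns go in shares of 2 rad. So 25 mm is 0.1, 19 mm is 0.076.

>>> advance(offsets={"ticks":[[0, 0, 0, 0.1, -0.032, 0, 0.5], [0, 0, 0, 0.1, -0.032, 0, 0.5], [0, 0, 0, 0.076, -0.024, 0, 0.5], [0, 0, 0, 0, 0, 0, 0.5], [0, 0, 0, 0, 0, 0, 0.5]]})

```text
clock: 12.87
eef_pos: [391.5, 269.6, 215.7]
tcp_rot: [3.14, 0.0, 2.087]
contact_force: [0.4, -0.3, -0.3]
opening: 0.501
grasp_force: 0.0
```

```bash
python3 - <<'E'
from h import *
np.set_printoptions(precision=1,suppress=True)
s=status.sense();print(s['eef_pos'],s['tcp_rot'],local(np.array([384.6,265.5,90.5])-s['eef_pos']))
E
```

```text
[391.5 269.6 215.7] [3.1 0.  2.1] [ -0.1  -8.2 125.2]
```

Scaled: 30 mm is 0.12, 25 mm is 0.1.

>>> advance(offsets={"ticks":[[0, 0, 0, 0, -0.032, 0.1, 0.5], [0, 0, 0, 0, 0, 0.12, 0.5], [0, 0, 0, 0, 0, 0.12, 0.5], [0, 0, 0, 0, 0, 0.1, 0.5], [0, 0, 0, 0, 0, 0.06, 0.5]]})

```text
clock: 13.28
eef_pos: [384.4, 263.7, 88.0]
tcp_rot: [-3.14, 0.0, 2.084]
contact_force: [0.2, 0.1, 0.1]
opening: 0.499
grasp_force: 0.0
```

>>> advance(offsets={"ticks":[[0, 0, 0, 0, 0, 0, 0.5], [0, 0, 0, 0, 0, 0, 0.3], [0, 0, 0, 0, 0, 0, 0], [0, 0, 0, 0, 0, 0, 0], [0, 0, 0, 0, 0, 0, 0]]}, squeeze=60)

```text
clock: 13.7
eef_pos: [385.4, 265.1, 91.7]
tcp_rot: [3.138, -0.0, 2.085]
contact_force: [3.8, -0.7, 2.9]
opening: 0.093
grasp_force: 58.6
```

Scaled: 10 mm is 0.04, 9 mm is 0.036.

>>> advance(offsets={"ticks":[[0, 0, 0, 0, 0.012, 0, 0], [0, 0, 0, 0, 0.024, 0, 0], [0, 0, 0, 0, 0.036, 0, 0], [0, 0, 0, 0, 0.04, 0, 0], [0, 0, 0, -0.002, 0.04, 0, 0]]})

```text
clock: 14.12
eef_pos: [417.8, 282.9, 91.6]
tcp_rot: [3.141, 0.0, 2.085]
contact_force: [-2.2, -0.5, 7.6]
opening: 0.093
grasp_force: 59.2
```

>>> advance(offsets={"ticks":[[0, 0, 0, 0, 0.04, 0, 0], [0, 0, 0, 0, 0.04, 0, 0], [0, 0, 0, 0, 0.04, 0, 0], [0, 0, 0, 0, 0.04, 0, 0], [0, 0, 0, -0.002, 0.04, 0, 0]]})

```text
clock: 14.53
eef_pos: [461.7, 307.0, 91.6]
tcp_rot: [3.141, 0.0, 2.085]
contact_force: [-2.6, -1.2, 7.2]
opening: 0.09
grasp_force: 59.2
```

>>> advance(offsets={"ticks":[[0, 0, 0, 0, 0.04, 0, 0], [0, 0, 0, 0, 0.04, 0, 0], [0, 0, 0, 0, 0.04, 0, 0], [0, 0, 0, 0, 0.04, 0, 0], [0, 0, 0, -0.002, 0.032, 0, 0]]})

```text
clock: 14.95
eef_pos: [504.0, 330.3, 91.7]
tcp_rot: [3.141, 0.0, 2.085]
contact_force: [-2.1, -1.6, 6.5]
opening: 0.092
grasp_force: 59.0
```

>>> advance(offsets={"ticks":[[0, 0, 0, 0, 0.024, 0, 0], [0, 0, 0, 0, 0.02, 0, 0], [0, 0, 0, 0, 0.012, 0, 0], [0, 0, 0, 0, 0, 0, 0], [0, 0, 0, 0, 0, 0, 0]]})

```text
clock: 15.37
eef_pos: [516.6, 337.2, 91.7]
tcp_rot: [3.139, 0.0, 2.085]
contact_force: [3.9, -2.0, 5.2]
opening: 0.09
grasp_force: 59.1
```

Scaled: 5 mm is 0.02, 4 mm is 0.016.

>>> advance(offsets={"ticks":[[0, 0, 0, 0, 0.02, 0, 0], [0, 0, 0, 0, 0.016, 0, 0], [0, 0, 0, 0, 0.012, 0, 0], [0, 0, 0, 0, 0.008, 0, 0], [0, 0, 0, 0, 0, 0, 0]]})

```text
clock: 15.78
eef_pos: [528.4, 343.8, 91.7]
tcp_rot: [3.14, 0.001, 2.085]
contact_force: [2.1, -4.0, 6.8]
opening: 0.091
grasp_force: 59.3
```

>>> advance(offsets={"ticks":[[0, 0, 0, 0, 0.008, 0, 0], [0, 0, 0, 0, 0.008, 0, 0], [0, 0, 0, 0, 0.008, 0, 0], [0, 0, 0, 0, 0, 0, 0]]})

```text
clock: 16.12
eef_pos: [530.1, 344.7, 91.6]
tcp_rot: [-3.135, 0.001, 2.085]
contact_force: [-11.8, -11.0, 21.4]
opening: 0.095
grasp_force: 60.9
```

>>> advance(offsets={"ticks":[[0, 0, 0, 0, 0.008, 0, 0], [0, 0, 0, 0, 0, 0, 0]]})

```text
clock: 16.28
eef_pos: [530.2, 344.7, 91.5]
tcp_rot: [-3.131, 0.001, 2.085]
contact_force: [-17.9, -14.8, 28.3]
opening: 0.092
grasp_force: 61.7
```

Scaled: -3 mm is -0.012, -2 mm is -0.008.

>>> advance(offsets={"ticks":[[0, 0, 0, 0, -0.012, 0, 0], [0, 0, 0, 0, 0, 0, 0.3], [0, 0, 0, 0, 0, 0, 0.45], [0, 0, 0, 0, -0.008, 0, 0.45], [0, 0, 0, 0, 0, 0, 0.45]]})

```text
clock: 16.7
eef_pos: [529.8, 345.4, 90.2]
tcp_rot: [-3.142, -0.0, 2.085]
contact_force: [-0.7, -0.5, 0.5]
opening: 0.452
grasp_force: 0.0
```

>>> advance(offsets={"ticks":[[0, 0, 0, 0, 0, -0.1, 0.45], [0, 0, 0, 0, 0, -0.14, 0.45], [0, 0, 0, 0, 0, -0.16, 0.45], [0, 0, 0, 0, 0, -0.16, 0.45], [0, 0, 0, 0, 0, 0, 0.45]]})

```text
clock: 17.12
eef_pos: [533.4, 347.6, 238.6]
tcp_rot: [3.13, -0.001, 2.085]
contact_force: [1.9, 1.1, 1.3]
opening: 0.45
grasp_force: 0.0
```

>>> advance(offsets={"ticks":[[0, 0, 0, 0.08, -0.14, 0, 0.45], [0, 0, 0, 0.08, -0.14, 0, 0.45], [0, 0, 0, 0.08, -0.14, 0, 0.45], [0, 0, 0, 0.08, -0.14, 0, 0.45], [0, 0, 0, 0, 0, 0, 0.45]]})

```text
clock: 17.53
eef_pos: [362.5, 344.8, 229.3]
tcp_rot: [-3.137, -0.0, 2.086]
contact_force: [1.4, -0.1, -0.1]
opening: 0.454
grasp_force: 0.0
```

```bash
python3 - <<'E'
from h import *
o=np.zeros((600,800,3),np.uint8)
o[:300,:400]=cv2.resize(camrig.grab_frame('wrist')[:,:,::-1],(400,300));o[:300,400:]=cv2.resize(camrig.grab_frame('side')[150:450,100:500,::-1],(400,300),interpolation=2);o[300:,:]=cv2.resize(camrig.grab_frame('scene')[120:345,140:540,::-1],(533,300)) if 0 else cv2.resize(camrig.grab_frame('scene')[130:355,0:600,::-1],(800,300))
cv2.imwrite('pics/c7.png',o)
E
```

```text
(no output)
```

View pics/c7.png

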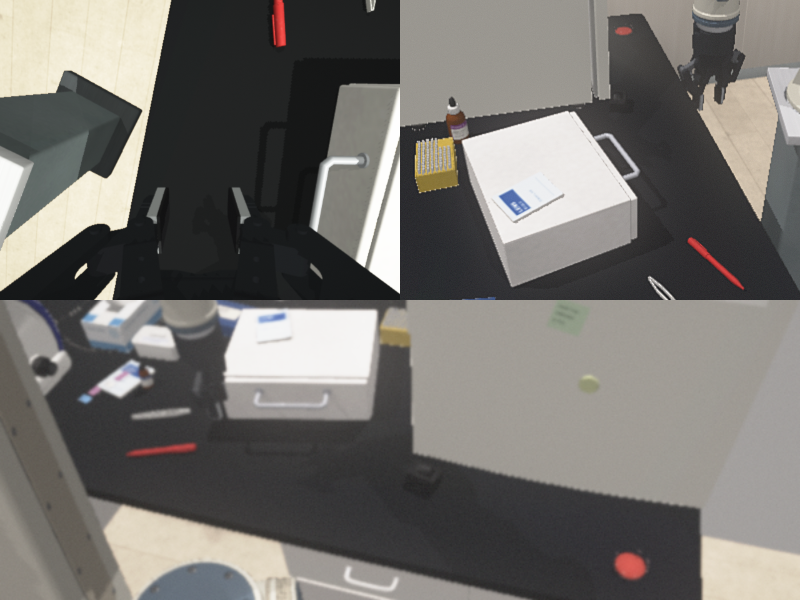

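The drawer is fully shut with no gap, the dish and adapter look undisturbed, and the arm is clear of everything.

```bash
python3 -c "
from rig import r, camrig, status
print(r.sign_off())"
```

```text
the job is handed in; nothing more can be done
None
```

I handed the job in: the cup was upright within a few mm of the pad's middle when I released it, and the drawer is fully shut. I left the dish and adapter alone, but could not check the cups once the drawer was closed.

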